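Seat the tube carrier on the mixer's locating pin

TASK

Load the tube carrier onto the mixer the right way round (its hole end towards the deck's slot end): pick it up by its handle, rest it lightly on top of the upright pin with the hole still clear of the pin, then slide it along the slot until the hole finds the pin and the carrier drops fully home, flat on the deck and square with it, and let go. Do not force it against the pin or slam it down, and leave the tube rack, bottle and timer as they stand.

Things in the scene. Friction and masses are not known exactly. Their poses are not given: they have to be found in the camera images.
- handle (a point): Centre of the upright handle of the loose white tube carrier (0.15 to 0.31 kg, lies flat on the bench, plate 180 x 80 x 6 mm). The handle is a plain block in the plate's middle, 44 mm long (x), 14 mm thick (y), 50 mm high above the plate: pinch it across its thickness from above. This point is 31 mm above the plate's underside. Axes: x along the plate towards its hole end, z up.
- hole (a point): Centre of the carrier's round through hole at the plate's underside, 13 mm across, on the plate's centre line: 40 mm along +x from the handle's centre and 31 mm below it, 50 mm from the plate's +x end. Same axes as the handle. At the plate's other end is a low tube block, 34 x 72 x 12 mm high on the plate, 54 to 88 mm behind the handle's centre.
- mixer: Fixed white bench mixer with a flat grey deck on top, 240 mm long (x), 130 mm wide (y), 60 mm high; origin at the centre of its underside, z up. The dark slot is in the +x half of the deck. The carrier belongs on the deck with its x along this x; it lies flat there only with its hole over the pin. While the pin still props it up, carrier against mixer or pin must stay under 30 N; never slam it down.
- slot_mid (a point): Middle of the 56 mm long slot, at the deck's top surface, 40 mm from the deck's centre; axes as the mixer's. A steel pin, 10 mm across, with a bevelled top 9 mm above the deck, is clamped upright in the slot: on its centre line (y = 0 here) but anywhere from -20 to +20 mm along x; its place is not measured. Away from the hole it props the carrier's plate up.
- tube_rack: Bystander: white rack 120 x 100 mm with orange-capped tubes, 92 mm high in all, standing loose; origin at the centre of its underside.
- reagent: Bystander: white bottle, 64 mm across, 130 mm high, red cap, standing loose; origin at the centre of its underside.
- timer: Bystander: small green lab timer, 70 x 75 x 18 mm, lying loose; origin at the centre of its underside.
Not all that is in view belongs to the job. Leave any green look-alike of the part that bears handle alone.

How it is judged:
By the outcome, as a careful person would: the job done as asked, in the order asked, and still so for the second after the job is handed in, with the robot touching nothing.
It also fails if it takes over 72 s, if anything falls off the work surface, if the arm or the gripper's body presses on something with over 40 N, if the wrist force passes 120 N, or if a joint passes its speed limit or range.

ROBOT

A 6-joint arm with a two-finger parallel gripper is mounted at the origin on the work surface. World frame = base frame: x ahead of the robot, y to its left, z up, the work surface at z = 0. Lengths are in m, angles in rad, forces in N, time in s.
With the tool pointing down it reaches from about 0.3 to 0.775 m from the base axis. Payload 14.6 kg.
Tool frame: the origin (TCP) lies on the centre line of the jaws, within the pads' length; the fingertips stand 19 mm ahead of it and the grasp point (between the pads) is the TCP; z points along the fingers, y is the direction in which the jaws open and shut (so a half turn about z gives the same grasp; the last joint's range is limited). The gripper opens to 94 mm and grips with 3 to 60 N. Pads are 16 mm wide; open, the fingers measure 119 mm over their backs; the gripper's body (75 mm by 177 mm) begins 78 mm behind the grasp point.
Start: joints at [-1.233, 0.3, 1.521, -0, 1.321, -0.067], TCP at [0.217, -0.506, 0.224] pointing down, gripper open.
Joint ranges: [-3.03, 3.03], [-0.79, 2.21], [0.23, 2.52], [-1.04, 4.18], [0, 3.07], [-2.55, 2.55]. Speed limits (rad/s): [2.22, 2.22, 2.57, 3.14, 3.14, 3.14].

INTERFACE

Orientations are given as [roll, pitch, yaw] about the fixed x, y, z axes, in that order (R = Rz(yaw) Ry(pitch) Rx(roll)).
In Python, from station import ctrl gives the robot as it stands. The module is installed in compiled form; this text tells all that it offers.
- The arm moves only by the shell command python3 -m creep 'ROWS' [FORCE]. ROWS is a JSON object of lists of equal length, an entry for each row: "translation": the shift along the world's x, y, z in mm, a list of three; "yaw": the turn about the world's z in rad; "gripper": the closure in counts, from 0 (fully open) to 255 (shut). A call has 1 to 5 rows; each row is the pose to reach, as a shift and turn from the pose measured when the call began; what a row does not reach only later rows make up. A row lasts 1/12 s, in which the tool goes at most 41.7 mm and 7.16 degrees, less where a joint would pass 70% of its speed; a pose out of reach is approached as far as the arm can. A call with a gripper value outside its range is refused whole. The fingers move at their own pace and stop on an object; FORCE is the grip in N (left out, the last holds). Time passes only in rows, so rows that repeat a pose let the fingers close. It gives the time, the measured TCP pose, the force and the opening at its end, in the units of the state.
- ctrl.get_obs(): the state, without advancing time (a new reading comes with each control period).
- ctrl.camera(name): name is "scene" or "side" or "wrist"; returns a dict with "pixels" (384x512x3 uint8, red, green, blue), "depth" (384x512 float32, m along the optical axis (not along the pixel's ray), 0 where there is no reading), "fx", "fy", "cx", "cy" (pixels), "R" (3x3) and "t" (3): a world point X has camera coordinates R X + t; the wrist camera has in their place "tool_from_camera" (4x4, takes a point from camera to tool coordinates, whose origin is the TCP and whose axes are the flange's). Camera axes: x right, y down, z forward; pixel columns grow to the right and rows downward; lengths in m; the calibration is good to about 2 mm. A picture is of the moment at which its call begins: read the wrist's pose just before it.
- ctrl.hand_in(): hands the job in, once; it reports no verdict.
The state is a dict: "time_s": time; "qpos": joint angles; "joint_vel": joint speeds; "tau": joint torques, N m; "ee_pos": TCP position; "eef_rot": TCP orientation; "force": force on the tool from outside, world axes, zero at the start; "moment": the same for the moment, N m; "grip_width": finger opening in m.
Only numpy, scipy, OpenCV 4.12 (cv2) and the standard library are available. Lean on these libraries where they do the work, as an engineer would, in place of code of your own. Each camera call takes 0.05 s, during which the arm holds its last target. There are 200 camera calls.

## Working session

There is one attempt and no reset: what is moved stays moved. The work goes in short steps, Python scripts to look and compute and a shell command to move; the robot and the scene stay as the last step left them, time stands still between calls to the robot, and variables do not carry over. Pictures are saved under pics/ and viewed, about 8 in all and at most 12, crops included, and the job is handed in when it is done.

```bash
mkdir -p pics; cat > h.py <<'E'
import numpy as np, cv2
from station import ctrl
from scipy.spatial.transform import Rotation as Ro
def cam(n):
    o=ctrl.get_obs(); c=ctrl.camera(n)
    if n=="wrist":
        T=np.eye(4);T[:3,:3]=Ro.from_euler('xyz',o['eef_rot']).as_matrix();T[:3,3]=o['ee_pos']
        M=T@np.array(c['tool_from_camera']);c['Rw']=M[:3,:3];c['o']=M[:3,3]
    else:
        R=np.array(c['R']);c['Rw']=R.T;c['o']=-R.T@np.array(c['t'])
    return c
def save(c,f): cv2.imwrite('pics/'+f,c['pixels'][:,:,::-1])
def ray(c,u,v): return c['Rw']@np.array([(u-c['cx'])/c['fx'],(v-c['cy'])/c['fy'],1])
def plane(c,u,v,z):
    d=ray(c,u,v);return c['o']+d*(z-c['o'][2])/d[2]
def cloud(c):
    v,u=np.mgrid[:384,:512];d=c['depth']
    P=np.stack([(u-c['cx'])/c['fx']*d,(v-c['cy'])/c['fy']*d,d],-1)
    P=P@c['Rw'].T+c['o'];P[d==0]=np.nan;return P
def dump(): 
    o=ctrl.get_obs();print({k:np.round(o[k],3).tolist() for k in('time_s','qpos','ee_pos','eef_rot','force','grip_width')})
E
python3 - <<'E'
from h import *
dump()
a=cam('scene');b=cam('side')
for n,c in(('scene',a),('side',b)): np.savez(n,**c); print(n,c['o'],c['fx'])
im=np.hstack([a['pixels'],b['pixels']]);cv2.imwrite('pics/1.png',cv2.resize(a['pixels'],(800,600))[:,:,::-1]);cv2.imwrite('pics/2.png',cv2.resize(b['pixels'],(800,600))[:,:,::-1])
E
```

```text
{'time_s': 0.0, 'qpos': [-1.233, 0.3, 1.522, 0.0, 1.321, -0.067], 'ee_pos': [0.217, -0.505, 0.224], 'eef_rot': [-3.14, -0.0, 0.405], 'force': [0.022, -0.603, -1.045], 'grip_width': 0.094}
scene [ 1.3848709  -0.5503757   1.26481162] 474.8661496213534
side [ 0.5272163  -1.30481174  0.81475477] 468.134930635628
```

View pics/1.png

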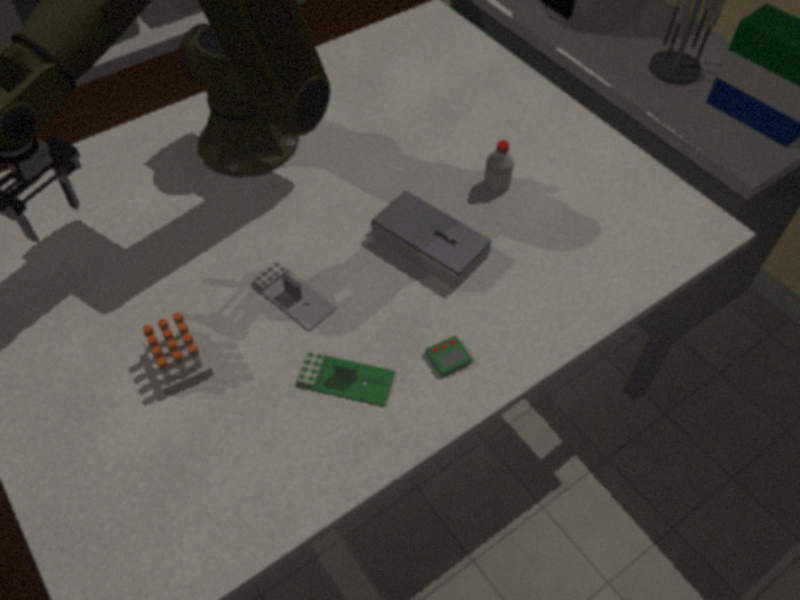

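View pics/2.png

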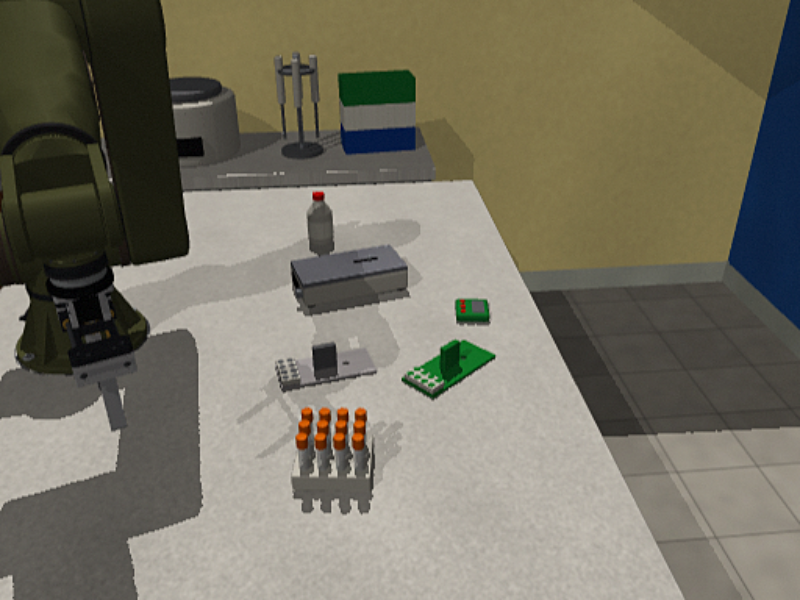

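The scene picture shows the carrier with its handle at about (290,285) and hole at (307,302), the tube block to its upper left, the mixer deck around (430,233), and the slot from (434,231) to (457,243). In the side view the carrier is at (325,365) and the deck at (350,265), with the slot and pin near (366,259). The green look-alike is on the +x side of the carrier.

```bash
python3 - <<'E'
from h import *
for n,pts in(('scene',dict(hole=(307,302,.006),dk1=(407,193,.06),dk2=(491,240,.06),dk3=(460,273,.06),dk4=(371,225,.06),s1=(434,231,.06),s2=(457,243,.06),pl1=(335,301,.006),pl2=(310,329,.006),rack=(172,338,.09),bottle=(503,146,.13),timer=(448,355,.018))),('side',dict(hole=(346,363,.006),s1=(354,262,.06),s2=(378,257,.06),dk1=(291,262,.06),dk2=(390,246,.06),dk3=(407,270,.06),dk4=(302,285,.06),pl1=(363,349,.006),pl2=(376,372,.006),rack=(332,428,.09),bottle=(318,196,.13),timer=(472,305,.018)))):
    c=dict(np.load(n+'.npz'))
    for k,(u,v,z) in pts.items(): print(n,k,plane(c,u*.64,v*.64,z)[:2].round(4))
    P=cloud(c);Z=P[...,2]
    car=plane(c,*[x*.64 for x in pts['hole'][:2]],.006)
    dk=(plane(c,*[x*.64 for x in pts['dk1'][:2]],.06)+plane(c,*[x*.64 for x in pts['dk3'][:2]],.06))/2
    m=(abs(Z-.06)<.008)&(np.hypot(P[...,0]-dk[0],P[...,1]-dk[1])<.16)
    q=P[m][:,:2].astype(np.float32);print('deck',len(q),np.median(P[m][:,2]),cv2.minAreaRect(q))
    m=(Z>.022)&(Z<.075)&(np.hypot(P[...,0]-car[0],P[...,1]-car[1])<.08)
    q=P[m][:,:2].astype(np.float32);print('handle',len(q),P[m].min(0),P[m].max(0),cv2.minAreaRect(q))
E
```

```text
scene hole [ 0.5242 -0.1471]
scene dk1 [0.4283 0.1833]
scene dk2 [0.6479 0.2478]
scene dk3 [0.6808 0.1355]
scene dk4 [0.4623 0.0605]
scene s1 [0.556  0.1628]
scene s2 [0.6122 0.1822]
scene pl1 [ 0.556  -0.0975]
scene pl2 [ 0.5867 -0.1783]
scene rack [ 0.5067 -0.4272]
scene bottle [0.4886 0.4076]
scene timer [0.8061 0.0088]
deck 1906 0.059542795206568355 ((0.5477499961853027, 0.15914006531238556), (0.24244603514671326, 0.13056308031082153), 15.393317222595215)
handle 104 [ 0.47006952 -0.17279738  0.02295853] [ 0.51546103 -0.15142311  0.06039574] ((0.49147382378578186, -0.16114887595176697), (0.04560263082385063, 0.01780804991722107), 11.862788200378418)
side hole [ 0.5329 -0.1498]
side s1 [0.5637 0.1655]
side s2 [0.6193 0.1846]
side dk1 [0.4223 0.1807]
side dk2 [0.6514 0.2387]
side dk3 [0.6784 0.1145]
side dk4 [0.449  0.0704]
side pl1 [ 0.5678 -0.1056]
side pl2 [ 0.588 -0.185]
side rack [ 0.5055 -0.4378]
side bottle [0.4872 0.3949]
side timer [0.808  0.0196]
deck 1242 0.06177105293283747 ((0.5508550405502319, 0.1615750938653946), (0.24123111367225647, 0.1315535008907318), 16.113468170166016)
handle 188 [ 0.47020716 -0.17560976  0.02210701] [ 0.51452761 -0.14545752  0.06074272] ((0.49288061261177063, -0.1584632694721222), (0.04558344557881355, 0.0222605150192976), 18.56661033630371)
```

```bash
python3 -m creep '{"translation":[[25,32,5],[50,64,10],[75,96,15],[100,128,20],[125,160,25]],"yaw":[-0.02,-0.04,-0.06,-0.09,-0.12],"gripper":[0,0,0,0,0]}' 20
python3 -m creep '{"translation":[[25,32,0],[50,64,0],[75,96,0],[100,128,0],[125,160,0]],"yaw":[0,0,0,0,0],"gripper":[0,0,0,0,0]}'
python3 -m creep '{"translation":[[15,17,0],[25,25,0],[25,25,0],[25,25,0]],"yaw":[0,0,0,0],"gripper":[0,0,0,0]}'
python3 - <<'E'
from h import *
dump();c=cam('wrist');np.savez('w1',**c);print(c['o'],c['Rw'][:,2]);cv2.imwrite('pics/3.png',cv2.resize(c['pixels'],(800,600))[:,:,::-1])
E
```

```text
time_s: 0.52
ee_pos: [0.3422, -0.3436, 0.249]
eef_rot: [-3.14, 0.0, 0.283]
force: [0.7, -0.1, -0.7]
grip_width: 0.0941
time_s: 0.93
ee_pos: [0.468, -0.1817, 0.2489]
eef_rot: [-3.14, 0.0, 0.283]
force: [1.0, -0.0, -0.2]
grip_width: 0.0941
time_s: 1.27
ee_pos: [0.4927, -0.1571, 0.2486]
eef_rot: [-3.14, 0.001, 0.284]
force: [-0.0, 0.0, -0.1]
grip_width: 0.094
{'time_s': 1.267, 'qpos': [-0.38, 0.209, 1.578, 0.001, 1.356, 0.907], 'ee_pos': [0.493, -0.157, 0.249], 'eef_rot': [-3.14, 0.001, 0.284], 'force': [-0.001, 0.011, -0.108], 'grip_width': 0.094}
[ 0.55923688 -0.13785419  0.40831452] [-0.22956005 -0.0655563  -0.97108422]
```

View pics/3.png

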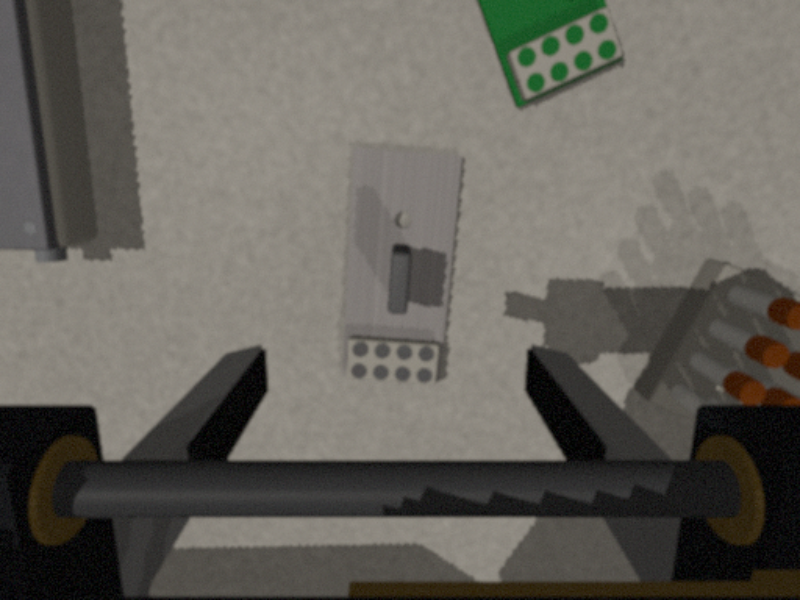

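The wrist view shows the white carrier with its hole at (403,219) and its handle from about (401,245) to (399,312). The far plate corners are at (352,143) and (463,151), and the tube block is at the near end.

```bash
python3 - <<'E'
from h import *
c=dict(np.load('w1.npz'));g=lambda u,v,z:plane(c,u*.64,v*.64,z)[:2]
a,b=g(352,143,.006),g(463,151,.006);h=g(403,219,.005)
print(a,b,np.linalg.norm(a-b),'yaw',np.arctan2(*(a-b)[::-1])-np.pi/2,'hole',h)
e=(a+b)/2;print('yaw e-h',np.arctan2(*(e-h)[::-1]),np.linalg.norm(e-h))
P=cloud(c);m=(P[...,2]>.045)&(P[...,2]<.07)&(np.hypot(P[...,0]-.492,P[...,1]+.16)<.035)
r=cv2.minAreaRect(P[m][:,:2].astype(np.float32));print(m.sum(),r,np.percentile(P[m][:,2],90))
l,rt=g(346,331,.006),g(441,340,.006)
print('yaw edge L',np.arctan2(*(a-l)[::-1]),'R',np.arctan2(*(b-rt)[::-1]))
E
```

```text
[ 0.57158651 -0.10010304] [ 0.58907207 -0.18034615] 0.08212612128053201 yaw 0.21455331160752578 hole [ 0.52883064 -0.15190244]
yaw e-h 0.22298922767210777 0.05280609292450632
512 ((0.4900355935096741, -0.15984293818473816), (0.044241923838853836, 0.013957388699054718), 12.064286231994629) 0.05627610357144545
yaw edge L 0.23038180790276086 R 0.1934663398668809
```

```bash
python3 -m creep '{"translation":[[-1,-2,-35],[-2,-3,-70],[-2.5,-3,-105],[-2.5,-3,-140],[-2.5,-3,-160]],"yaw":[-0.03,-0.06,-0.072,-0.072,-0.072],"gripper":[60,80,100,100,100]}' 20
python3 -m creep '{"translation":[[0,0,-20],[0,0,-40],[0,0,-52],[0,0,-54],[0,0,-54]],"yaw":[0,0,0,0,0],"gripper":[100,100,100,100,100]}'
python3 - <<'E'
from h import *
dump()
E
```

```text
time_s: 1.73
ee_pos: [0.4876, -0.1616, 0.0854]
eef_rot: [-3.138, 0.004, 0.208]
force: [0.6, 0.1, -0.7]
grip_width: 0.0643
time_s: 2.15
ee_pos: [0.4869, -0.1626, 0.0312]
eef_rot: [-3.138, 0.005, 0.206]
force: [0.2, 0.8, 0.2]
grip_width: 0.057
{'time_s': 2.15, 'qpos': [-0.394, 0.474, 1.784, 0.001, 0.889, 0.97], 'ee_pos': [0.487, -0.163, 0.031], 'eef_rot': [-3.138, 0.005, 0.206], 'force': [0.208, 0.797, 0.167], 'grip_width': 0.057}
```

```bash
python3 -m creep '{"translation":[[3,2.6,2],[3,2.6,2],[3,2.6,2],[3,2.6,2],[3,2.6,2]],"yaw":[0.006,0.006,0.006,0.006,0.006],"gripper":[100,160,200,255,255]}' 40
python3 -m creep '{"translation":[[0,0,0],[0,0,0],[0,0,0],[0,0,0],[0,0,0]],"yaw":[0,0,0,0,0],"gripper":[255,255,255,255,255]}'

```

```text
time_s: 2.57
ee_pos: [0.49, -0.16, 0.0336]
eef_rot: [-3.138, 0.004, 0.213]
force: [-0.9, 0.7, -0.5]
grip_width: 0.0341
time_s: 2.98
ee_pos: [0.49, -0.16, 0.0337]
eef_rot: [-3.138, 0.004, 0.213]
force: [-1.1, 1.2, 1.8]
grip_width: 0.0135
```

```bash
python3 -m creep '{"translation":[[0,0,4],[0,0,15],[0,0,40],[0,0,70],[0,0,100]],"yaw":[0,0,0,0,0],"gripper":[255,255,255,255,255]}'
python3 -m creep '{"translation":[[0,20,30],[0,45,60],[0,70,90],[0,95,110],[0,120,110]],"yaw":[0,0.02,0.04,0.06,0.06],"gripper":[255,255,255,255,255]}'
python3 -m creep '{"translation":[[0,0,0],[0,0,0],[0,0,0]],"yaw":[0,0,0],"gripper":[255,255,255]}'
python3 - <<'E'
from h import *
dump();c=cam('wrist');np.savez('w2',**c);print(c['o'],c['Rw'][:,2]);cv2.imwrite('pics/4.png',cv2.resize(c['pixels'],(800,600))[:,:,::-1])
E
```

```text
time_s: 3.4
ee_pos: [0.4896, -0.1598, 0.1354]
eef_rot: [-3.137, 0.005, 0.213]
force: [0.7, 0.4, -2.9]
grip_width: 0.0139
time_s: 3.82
ee_pos: [0.4904, -0.0389, 0.2507]
eef_rot: [-3.14, -0.002, 0.274]
force: [1.4, -0.3, -1.3]
grip_width: 0.0139
time_s: 4.07
ee_pos: [0.4903, -0.0392, 0.251]
eef_rot: [-3.141, -0.002, 0.274]
force: [-0.4, 0.5, -3.5]
grip_width: 0.0139
{'time_s': 4.067, 'qpos': [-0.155, 0.148, 1.644, 0.002, 1.348, 1.141], 'ee_pos': [0.49, -0.039, 0.251], 'eef_rot': [-3.141, -0.002, 0.274], 'force': [-0.366, 0.539, -3.539], 'grip_width': 0.014}
[ 0.55650659 -0.02056349  0.41099354] [-0.22724475 -0.06336636 -0.97177391]
```

View pics/4.png

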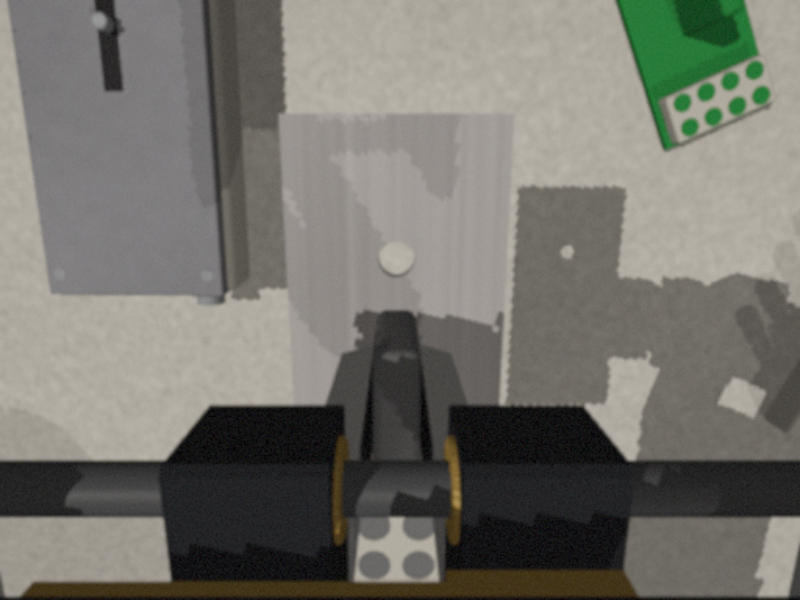

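The carrier is held square, with its hole at (396,258). The deck is at the left, with near corners (50,294) and (224,294), the slot's near end at (113,90), and the pin visible in the slot at about (101,20).

```bash
python3 - <<'E'
from h import *
c=dict(np.load('w2.npz'));g=lambda u,v,z:plane(c,u*.64,v*.64,z)[:2]
a,b,d,f=g(50,294,.06),g(224,294,.06),g(205,0,.06),g(11,30,.06)
ang=lambda p:np.arctan2(p[1],p[0])
print('corners',a,b,np.linalg.norm(a-b),'yaw',ang(a-b)-np.pi/2,ang(d-b),ang(f-a))
s=g(113,90,.06);p=g(101,20,.069);p2=g(101,25,.065);print('slot end',s,'pin',p,p2)
P=cloud(c);m=(abs(P[...,2]-.06)<.006)&(P[...,1]>.06)&(P[...,0]<.66);print(np.median(P[m][:,2]))
for yaw in(.27,.275,.28):
    R=np.array([[np.cos(yaw),np.sin(yaw)],[-np.sin(yaw),np.cos(yaw)]])
    o=(a+b)/2+R.T@[.12,0]
    print(yaw,'mixer',o,'slot end loc',R@(s-o),'pin loc',R@(p-o),R@(p2-o))
h=g(396,258,.2205);print('hole',h,'from tcp',h-np.array([.4903,-.0392]),ang(h-np.array([.4903,-.0392])))
q1,q2=g(279,114,.223),g(514,114,.223);print('plate yaw',ang(q1-q2)-np.pi/2,np.linalg.norm(q1-q2),(q1+q2)/2)
s=dict(np.load('side.npz'))
E
```

```text
corners [0.41613479 0.18721092] [0.44854225 0.07197981] 0.1197015135784839 yaw 0.27415710311248764 0.2596394934271079 0.26226042465622246
slot end [0.55889834 0.16490885] pin [0.59578865 0.17279056] [0.59350932 0.17466093]
0.05942685826478039
0.27 mixer [0.54799103 0.16160314] slot end loc [0.01139388 0.00027663] pin loc [ 0.04905    -0.00196703] [0.04735213 0.00044356]
0.275 mixer [0.54782954 0.162181  ] slot end loc [ 0.01139362 -0.00038034] pin loc [ 0.04903805 -0.00281225] [ 0.04735225 -0.0003932 ]
0.28 mixer [0.54766517 0.16275805] slot end loc [ 0.01139008 -0.0010373 ] pin loc [ 0.04902188 -0.0036574 ] [ 0.0473482  -0.00122996]
hole [ 0.52832783 -0.02847043] from tcp [0.03802783 0.01072957] 0.27500168497935545
plate yaw 0.2739867233474136 0.07989754212049943 [ 0.57625071 -0.01516562]
```

```bash
python3 -m creep '{"translation":[[-6,35,0],[-12,70,0],[-19,106,-5],[-25,142,-20],[-31,176,-35]],"yaw":[0,0,-0.004,-0.004,-0.004],"gripper":[255,255,255,255,255]}'
python3 -m creep '{"translation":[[0,0,-5],[0,0,-5],[0,0,-5],[0,0,-5]],"yaw":[0,0,0,0],"gripper":[255,255,255,255]}'
python3 - <<'E'
from h import *
dump();c=cam('wrist');np.savez('w3',**c);print(c['o'],c['Rw'][:,2]);cv2.imwrite('pics/5.png',cv2.resize(c['pixels'],(800,600),interpolation=cv2.INTER_CUBIC)[:,:,::-1])
E
```

```text
time_s: 4.53
ee_pos: [0.459, 0.1373, 0.2152]
eef_rot: [-3.141, -0.002, 0.268]
force: [1.4, -0.2, -2.1]
grip_width: 0.0136
time_s: 4.87
ee_pos: [0.4595, 0.1361, 0.2107]
eef_rot: [-3.141, -0.002, 0.266]
force: [-0.5, 0.4, -2.0]
grip_width: 0.0138
{'time_s': 4.867, 'qpos': [0.211, 0.153, 1.734, 0.001, 1.252, 1.515], 'ee_pos': [0.46, 0.136, 0.211], 'eef_rot': [-3.141, -0.002, 0.266], 'force': [-0.496, 0.413, -1.992], 'grip_width': 0.014}
[0.52585617 0.15410594 0.37062657] [-0.22759685 -0.06149452 -0.97181176]
```

View pics/5.png

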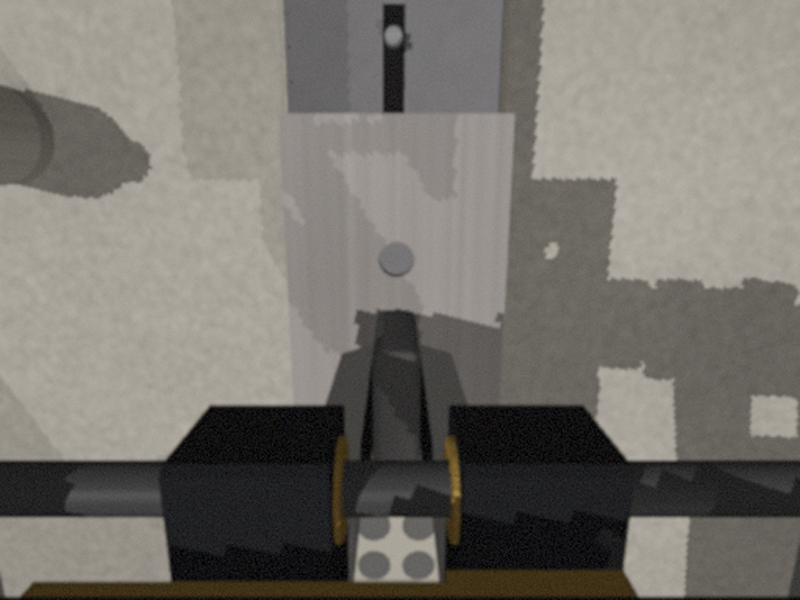

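The slot runs vertically at columns 384–405 and its far end is at row 4. The pin head is at (394,36) and the carrier's hole at (396,259), nearly in line.

```bash
python3 - <<'E'
from h import *
c=dict(np.load('w3.npz'));px=c['pixels'].astype(int).sum(2)/3
o=np.array([.4595,.1361]);yaw=.266;R=np.array([[np.cos(yaw),np.sin(yaw)],[-np.sin(yaw),np.cos(yaw)]])
G=lambda u,v,z:(R@(plane(c,u,v,z)[:2]-o)*1000).round(2)
for v in (8,10,12,40,48,56,64,68):
    u=np.where(px[v,235:270]<55)[0]+235; e=np.where(abs(np.diff(px[v,170:340]))>12)[0]+170
    print(v,u.min(),u.max(),'slot mid tool',G((u.min()+u.max())/2,v,.06),'edges',e[[0,-1]])
m=np.zeros(px.shape,bool);m[14:36,244:261]=px[14:36,244:261]>95
ys,xs=np.where(m);print('pin blob',xs.mean(),ys.mean(),xs.min(),xs.max(),ys.min(),ys.max(),'at top',G(xs.mean(),ys.mean(),.069))
print(px[14:36:2,242:264].astype(int))
print('slot far end',G(252,2.5,.06))
print('hole',G(396.3*.64,258.5*.64,.1807), 'plate edges',G(280*.64,114*.64,.183),G(515*.64,114*.64,.183))
E
```

```text
8 246 258 slot mid tool [154.34   1.18] edges [180 321]
10 246 257 slot mid tool [152.81   1.6 ] edges [180 259]
12 246 257 slot mid tool [151.28   1.61] edges [181 320]
40 246 257 slot mid tool [129.41   1.63] edges [182 318]
48 246 257 slot mid tool [123.02   1.64] edges [182 259]
56 246 257 slot mid tool [116.55   1.65] edges [182 259]
64 246 257 slot mid tool [110.02   1.66] edges [183 318]
68 246 257 slot mid tool [106.73   1.66] edges [183 318]
pin blob 251.27067669172934 23.172932330827066 244 260 14 35 at top [140.51   1.76]
[[106 101  93  60  27  27  15  25  29  34  28  30  27  27  25  31  59  89
  111 117 118 115]
 [104 104  89  59  30  30  50  78  83  93  92  84  72  52  35  29  56  89
  112 116 115 119]
 [110 104  85  60  55  86 110 127 128 132 130 126 118 104  79  44  55  87
  110 117 111 116]
 [108 102  90  72  88 117 132 134 137 133 135 131 132 134 111  74  58  81
  103 114 110 114]
 [112 106  92  82 105 129 141 137 139 139 136 137 139 135 124  92  58  52
   70  77  93 110]
 [113 112  98  81  97 123 134 136 134 138 134 134 134 124 108  77  54  54
   63  78  95 108]
 [113 116 101  70  76 101 119 128 131 133 131 130 117 101  83  60  44  52
   71  82  98 108]
 [114 113 102  64  48  60  79  99 103 108 101  94  88  74  50  36  46  52
   65  68  71  90]
 [117 113 103  69  36  28  48  52  61  61  57  59  49  40  27  25  36  60
   71  79  78  94]
 [115 112 100  70  35  26  35  24  29  24  36  28  31  25  19  20  43  72
   94 105 109 112]
 [116 113  98  69  39  22  30  29  32  28  32  27  35  25  22  33  69  97
  111 117 113 114]]
slot far end [158.52   1.18]
hole [39.42 -0.17] plate edges [89.22 39.32] [ 89.21 -40.43]
```

```bash
python3 -m creep '{"translation":[[20,6,-15],[40,12,-30],[60,18,-50],[79,23.2,-70],[79,23.2,-88]],"yaw":[0,0,0,0,0],"gripper":[255,255,255,255,255]}'
python3 -m creep '{"translation":[[0,0,-2],[0,0,-4],[0,0,-5],[0,0,-5],[0,0,-5]],"yaw":[0,0,0,0,0],"gripper":[255,255,255,255,255]}'

```

```text
time_s: 5.33
ee_pos: [0.5413, 0.1586, 0.1219]
eef_rot: [-3.141, -0.004, 0.264]
force: [0.5, 0.1, -2.8]
grip_width: 0.0138
time_s: 5.75
ee_pos: [0.5416, 0.1585, 0.1182]
eef_rot: [-3.141, -0.006, 0.264]
force: [-0.3, -0.1, -2.0]
grip_width: 0.0137
```

```bash
python3 -m creep '{"translation":[[-3.5,0.8,-3],[-3.5,0.8,-6],[-3.5,0.8,-9],[-3.5,0.8,-10],[-3.5,0.8,-10]],"yaw":[0.002,0.002,0.002,0.002,0.002],"gripper":[255,255,255,255,255]}'
python3 -m creep '{"translation":[[0,0,-1],[0,0,-2],[0,0,-3],[0,0,-3],[0,0,-3]],"yaw":[0,0,0,0,0],"gripper":[255,255,255,255,255]}'

```

```text
time_s: 6.17
ee_pos: [0.5379, 0.1593, 0.1078]
eef_rot: [-3.141, -0.005, 0.266]
force: [0.1, 0.3, -1.8]
grip_width: 0.0139
time_s: 6.58
ee_pos: [0.5379, 0.1593, 0.1048]
eef_rot: [-3.141, -0.005, 0.266]
force: [0.1, -0.2, -2.1]
grip_width: 0.0137
```

```bash
python3 -m creep '{"translation":[[0,0,-0.5],[0,0,-1],[0,0,-1],[0,0,-1]],"yaw":[0,0,0,0],"gripper":[255,255,255,255]}'
python3 -m creep '{"translation":[[0,0,-0.5],[0,0,-1],[0,0,-1],[0,0,-1]],"yaw":[0,0,0,0],"gripper":[255,255,255,255]}'

```

```text
time_s: 6.92
ee_pos: [0.5379, 0.1592, 0.1038]
eef_rot: [-3.141, -0.005, 0.266]
force: [0.8, -0.7, -1.7]
grip_width: 0.0141
time_s: 7.25
ee_pos: [0.5379, 0.1592, 0.1027]
eef_rot: [-3.141, -0.005, 0.266]
force: [-0.5, -0.2, -2.2]
grip_width: 0.0134
```

```bash
python3 -m creep '{"translation":[[0,0,-0.5],[0,0,-0.8],[0,0,-0.8],[0,0,-0.8]],"yaw":[0,0,0,0],"gripper":[255,255,255,255]}'
python3 -m creep '{"translation":[[0,0,-0.3],[0,0,-0.6],[0,0,-0.6],[0,0,-0.6]],"yaw":[0,0,0,0],"gripper":[255,255,255,255]}'

```

```text
time_s: 7.58
ee_pos: [0.5379, 0.1593, 0.1021]
eef_rot: [-3.141, -0.005, 0.266]
force: [-1.2, 0.5, 0.5]
grip_width: 0.0135
time_s: 7.92
ee_pos: [0.5379, 0.1593, 0.1019]
eef_rot: [-3.141, -0.005, 0.266]
force: [-4.6, -0.9, 5.4]
grip_width: 0.0137
```

```bash
python3 -m creep '{"translation":[[1.9,0.5,0],[3.9,1.1,0],[5.8,1.6,0],[7.7,2.1,0],[7.7,2.1,0]],"yaw":[0,0,0,0,0],"gripper":[255,255,255,255,255]}'
python3 -m creep '{"translation":[[1,0.3,-0.1],[1.9,0.5,-0.1],[2.9,0.8,-0.1],[2.9,0.8,-0.1]],"yaw":[0,0,0,0],"gripper":[255,255,255,255]}'

```

```text
time_s: 8.33
ee_pos: [0.5461, 0.1615, 0.102]
eef_rot: [-3.141, -0.006, 0.266]
force: [-1.4, -1.4, 2.6]
grip_width: 0.0135
time_s: 8.67
ee_pos: [0.5491, 0.1623, 0.102]
eef_rot: [-3.141, -0.006, 0.266]
force: [-3.8, -0.2, 4.1]
grip_width: 0.0137
```

```bash
for i in 1; do :; done
python3 -m creep '{"translation":[[1,0.3,-0.1],[1.9,0.5,-0.1],[1.9,0.5,-0.2]],"yaw":[0,0,0],"gripper":[255,255,255]}'
python3 -m creep '{"translation":[[0.7,0.2,-0.2],[1.4,0.4,-0.2],[1.4,0.4,-0.3]],"yaw":[0,0,0],"gripper":[255,255,255]}'
python3 -m creep '{"translation":[[0.5,0.15,-0.2],[1,0.3,-0.2],[1,0.3,-0.3]],"yaw":[0,0,0],"gripper":[255,255,255]}'

```

```text
time_s: 8.92
ee_pos: [0.5511, 0.1629, 0.1019]
eef_rot: [-3.141, -0.006, 0.266]
force: [-3.6, -0.5, 5.5]
grip_width: 0.0137
time_s: 9.17
ee_pos: [0.5527, 0.1633, 0.1018]
eef_rot: [-3.141, -0.007, 0.266]
force: [-3.8, -1.9, 6.1]
grip_width: 0.0139
time_s: 9.42
ee_pos: [0.5539, 0.1636, 0.1016]
eef_rot: [-3.141, -0.007, 0.266]
force: [-2.7, -0.8, 4.6]
grip_width: 0.014
```

```bash
python3 -m creep '{"translation":[[0.4,0.1,-0.3],[0.8,0.2,-0.4],[0.8,0.2,-0.5]],"yaw":[0,0,0],"gripper":[255,255,255]}'
python3 -m creep '{"translation":[[0.3,0.1,-0.3],[0.6,0.2,-0.4],[0.6,0.2,-0.5]],"yaw":[0,0,0],"gripper":[255,255,255]}'

```

```text
time_s: 9.67
ee_pos: [0.555, 0.1639, 0.1009]
eef_rot: [-3.141, -0.008, 0.266]
force: [1.9, -0.6, -1.9]
grip_width: 0.0134
time_s: 9.92
ee_pos: [0.5554, 0.1641, 0.1]
eef_rot: [-3.141, -0.007, 0.266]
force: [0.3, 0.3, -2.6]
grip_width: 0.0136
```

The vertical force has fallen back to its free value and the carrier is sinking, so the hole has found the pin. I'll lower it gently.

```bash
python3 -m creep '{"translation":[[0,0,-0.5],[0,0,-1],[0,0,-1.5],[0,0,-1.5]],"yaw":[0,0,0,0],"gripper":[255,255,255,255]}'
python3 -m creep '{"translation":[[0,0,-0.5],[0,0,-1],[0,0,-1.5],[0,0,-1.5]],"yaw":[0,0,0,0],"gripper":[255,255,255,255]}'

```

```text
time_s: 10.25
ee_pos: [0.5553, 0.164, 0.0983]
eef_rot: [-3.141, -0.007, 0.266]
force: [-0.4, -0.5, -2.8]
grip_width: 0.0136
time_s: 10.58
ee_pos: [0.5554, 0.164, 0.0967]
eef_rot: [-3.141, -0.007, 0.266]
force: [0.1, -0.0, -1.7]
grip_width: 0.014
```

Free all the way so far. The deck should be reached at a TCP height of about 0.0935.

```bash
python3 -m creep '{"translation":[[0,0,-0.5],[0,0,-1],[0,0,-1.5],[0,0,-2],[0,0,-2]],"yaw":[0,0,0,0,0],"gripper":[255,255,255,255,255]}'
python3 -m creep '{"translation":[[0,0,-0.4],[0,0,-0.8],[0,0,-1],[0,0,-1]],"yaw":[0,0,0,0],"gripper":[255,255,255,255]}'

```

```text
time_s: 11.0
ee_pos: [0.5554, 0.164, 0.0947]
eef_rot: [-3.141, -0.007, 0.266]
force: [1.0, -0.1, -2.0]
grip_width: 0.0138
time_s: 11.33
ee_pos: [0.5555, 0.1641, 0.0943]
eef_rot: [-3.141, -0.008, 0.266]
force: [-0.7, -0.1, 5.1]
grip_width: 0.0138
```

```bash
python3 -m creep '{"translation":[[0,0,-0.3],[0,0,-0.6],[0,0,-0.6],[0,0,-0.6]],"yaw":[0,0,0,0],"gripper":[255,255,255,255]}'
python3 - <<'E'
from h import *
o=ctrl.get_obs();print(o['moment'],o['force'])
c=cam('side');np.savez('s2',**c)
a=cam('scene')
f=lambda x,r:cv2.resize(x[r],(400,300),interpolation=cv2.INTER_CUBIC)
im=np.hstack([f(c['pixels'],np.s_[110:215,160:300]),f(a['pixels'],np.s_[100:205,210:350])]);cv2.imwrite('pics/6.png',im[:,:,::-1])
E
```

```text
time_s: 11.67
ee_pos: [0.5557, 0.1641, 0.0941]
eef_rot: [-3.141, -0.008, 0.266]
force: [-1.0, -0.2, 5.6]
grip_width: 0.0139
[-0.25014886  0.81931782 -0.07353893] [-1.04409127 -0.20390619  5.6275995 ]
```

View pics/6.png

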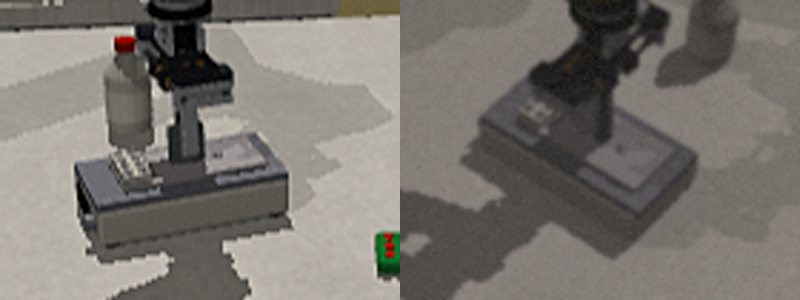

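The carrier looks flat on the deck and square with it, and the pin shows in the hole. I'll release it and lift away.

```bash
python3 -m creep '{"translation":[[0,0,0.2],[0,0,0.2],[0,0,0.2],[0,0,0.2],[0,0,0.2]],"yaw":[0,0,0,0,0],"gripper":[215,205,190,170,150]}'
python3 -m creep '{"translation":[[0,0,0],[0,0,0],[0,0,3],[0,0,10],[0,0,20]],"yaw":[0,0,0,0,0],"gripper":[130,110,100,100,100]}'
python3 -m creep '{"translation":[[0,0,20],[0,0,50],[0,0,80],[0,0,110],[0,0,130]],"yaw":[0,0,0,0,0],"gripper":[100,100,100,100,100]}'
python3 -m creep '{"translation":[[-10,0,10],[-15,0,20],[-15,0,20],[-15,0,20]],"yaw":[0,0,0,0],"gripper":[60,0,0,0]}'
python3 - <<'E'
from h import *
dump();c=cam('wrist');np.savez('w4',**c);cv2.imwrite('pics/7.png',cv2.resize(c['pixels'],(800,600),interpolation=cv2.INTER_CUBIC)[:,:,::-1])
P=cloud(c);q=P[...,:2]-[.5555,.1641];yaw=.266
x=q[...,0]*np.cos(yaw)+q[...,1]*np.sin(yaw);y=-q[...,0]*np.sin(yaw)+q[...,1]*np.cos(yaw);Z=P[...,2]
for a,b in((28,35),(45,52),(55,62),(70,78),(80,87),(-45,-30)):
    for s,t in((-34,-14),(14,34)):
        m=(x*1e3>a)&(x*1e3<b)&(y*1e3>s)&(y*1e3<t);print('plate',a,s,m.sum(),np.nanmedian(Z[m]).round(4))
for s,t in((-60,-48),(48,60)):
    m=(x>-.04)&(x<.09)&(y*1e3>s)&(y*1e3<t);print('deck',s,m.sum(),np.nanmedian(Z[m]).round(4))
E
```

```text
time_s: 12.18
ee_pos: [0.5556, 0.1641, 0.0942]
eef_rot: [-3.141, -0.008, 0.266]
force: [-0.8, -0.0, -0.4]
grip_width: 0.0338
time_s: 12.6
ee_pos: [0.5554, 0.1641, 0.1145]
eef_rot: [-3.141, -0.007, 0.266]
force: [-0.3, 0.4, -0.5]
grip_width: 0.057
time_s: 13.02
ee_pos: [0.5557, 0.1641, 0.2489]
eef_rot: [-3.141, -0.011, 0.266]
force: [1.0, -0.4, 0.8]
grip_width: 0.0569
time_s: 13.35
ee_pos: [0.5407, 0.1642, 0.2692]
eef_rot: [-3.141, -0.012, 0.266]
force: [0.5, 0.1, 0.8]
grip_width: 0.0805
{'time_s': 13.35, 'qpos': [0.23, 0.297, 1.421, 0.001, 1.412, 1.534], 'ee_pos': [0.541, 0.164, 0.269], 'eef_rot': [-3.141, -0.012, 0.266], 'force': [0.457, 0.135, 0.833], 'grip_width': 0.081}
plate 28 -34 108 0.0654
plate 28 14 114 0.0655
plate 45 -34 130 0.0656
plate 45 14 129 0.0656
plate 55 -34 132 0.0655
plate 55 14 130 0.0655
plate 70 -34 152 0.0654
plate 70 14 151 0.0654
plate 80 -34 133 0.0655
plate 80 14 132 0.0655
plate -45 -34 233 0.0655
plate -45 14 232 0.0654
deck -60 2176 0.0603
deck 48 7196 0.3629
```

View pics/7.png

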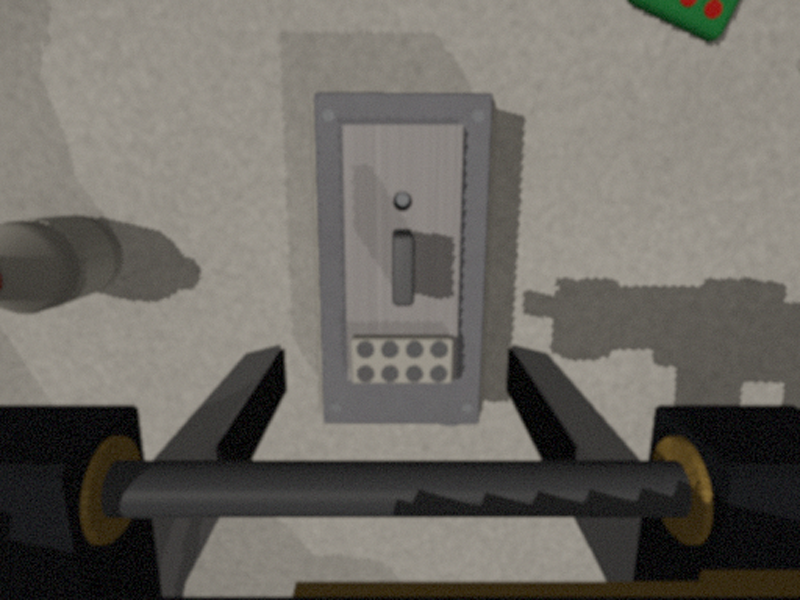

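The wrist view shows the carrier flat on the deck, with its edges parallel to the deck's. The pin is in the hole at (402,200), the hole end is towards the slot end, and the gripper is clear. Handing in.

```bash
python3 -c "
from station import ctrl
print(ctrl.hand_in())"
```

```text
the job is handed in; nothing more can be done
None
```

The carrier is loaded on the mixer the right way round, with the pin through its hole, and the job is handed in after about 13.4 s of the 72 s allowed.

- **Handling:** I picked it up by the handle, then rested it on the pin top about 18 mm short of the hole. Contact came at TCP z ≈ 0.102 m. I slid it about 18 mm along the slot until the hole found the pin, then lowered it 1–2 mm at a time and let go.
- **Forces:** The pin and deck loads were about 8 N at most against the 30 N limit. They were read at the end of each short move, not continuously.
- **Last checks:** The plate top measured 65.4–65.6 mm high at all 12 places checked, and it should be 66 mm. In the last wrist picture its edges look parallel to the deck's, and the gripper is well clear.
- **Disagreements:** Deck contact came about 1 mm higher than I calculated, at TCP z 0.0943 m instead of 0.0935 m or a little lower. The likely cause is a tool tilt of about 0.008 rad, since the plate settled flat on release. One check of the deck height, on its left side, failed because it picked up the gripper finger; the right side read 60.3 mm.
- **Bystanders:** The arm never came near the rack, bottle or timer. I did not re-measure where they stand afterwards.

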